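Set a test plate in the corner of a thickness gauge and close the ratchet

TASK

Get the white test plate ready for measuring on the bench thickness gauge: put the round steel setting disc, which was left on the gauge table, back in its open white dish, and slide the plate under the spindle into the corner until it lies flush against both fences. Then turn the black ratchet knob clockwise until the spindle grips the plate and the ratchet slips, carry on for about an eighth of a turn of slip, and let go; leave the other things on the bench as they stand.

Things in the scene. Friction and masses are not known exactly. Their poses are not given: they have to be found in the camera images.
- gauge: Thickness gauge, fixed to the worktop. Origin on the worktop; dark table top 14 mm above it, x -85 to 65, y -95 to 80 mm in the gauge's frame. Two bright steel fences, 10 mm wide, 8 mm above the table, meet at its far left: far fence along y (inner face x = 55, whole table), left fence along x (inner face y = 70, x from -20 to 60). Read-out box behind the far fence at (80, 0), 66 mm wide, top at z = 32.
- corner (a point): Inner corner where the two fences meet, on the table surface; axes as the gauge's (x to the far fence, y to the left fence, z up). A plate that is home has its centre at (-20, -30, 0) mm from here. Outside this corner a column at (25, 22) holds the arm (22 mm wide, 14 to 29 mm above the table), whose head, 28 mm across, carries the spindle at (-16, -18). Only thimble and knob are higher.
- plate: White flat test plate, loose on the gauge table, 40 x 60 x 6 mm (its x, y, z), 30 to 55 g; origin at the centre of its underside. It starts outside the corner with its long side within 0.7 rad of the gauge's y. The long side belongs against the far fence, a short side against the left fence; either way round is the same.
- disc: Round steel setting disc, 24 mm diameter, 16 mm high, 55 g; origin at the centre of its underside; it starts on the gauge table, between the plate and the corner.
- dish: Open round white dish, loose on the worktop, 90 mm outside diameter, rim 12 mm high, wall 2.5 mm, floor 3 mm above its underside; origin at the centre of its underside. The disc goes flat on its floor, anywhere inside the rim.
- knob_top (a point): Centre of the top of the black ratchet knob, on the vertical spindle axis, 57 mm above the gauge table. The knob is an upright cylinder 25 mm in diameter and 18 mm high, gripped from above round its side. Below it is a thimble, 24 mm in diameter and 6 mm high, that should not be held.
- thimble (a joint): Turn of the thimble and its screw, rad, clockwise from above positive. The knob turns it through the ratchet; the spindle goes down 1.2 mm per rad without rotating. At 0 the spindle's foot (13 mm across) stands 2.5 mm above a plate; it starts between -0.35 and 0.35 and stays where it is left. Range -1.6 to 8.3.
- ratchet (a joint): Slip of the ratchet, rad: turn of the knob relative to the thimble, clockwise positive, 0 at the start. It stays still while the screw turns freely (0.02 N m) and grows when the screw is blocked and the knob is turned on (it slips at 0.035 N m, either way). Well slipped is 0.3 or more.
- petri_0: Bystander: closed clear petri dish, 65 mm across, 16 mm high; origin under its centre.
- flask_50: Bystander: small conical glass flask, 51 mm across, 85 mm high; origin under its centre.
- dropper_bottle: Bystander: amber dropper bottle, 36 mm across, 98 mm high; origin under its centre.
- marker: Bystander: marker pen lying on the worktop, 122 x 13 mm along its y; origin under its centre.

How it is judged:
On the way, in this order (a step that is already met when the one before it is completed fails the run):
1. the plate lies flush in the corner, against both fences (x of plate in the frame of corner above -0.022 m and y of plate in the frame of corner above -0.032 m and z of plate in the frame of corner below 0.002 m and angle between the y axis of plate and the y axis of gauge, either way round below 0.04 rad and angle between the z axis of plate and the z axis of gauge, either way round below 0.04 rad), for 0.2 s.
2. the ratchet has slipped with the spindle gripping the plate in the corner (all of step 1 and value of joint ratchet above 0.3 rad and contact force between spindle and plate above 6 N), for 0.1 s.
At the end, for the whole second after the job is handed in: The plate lies flat on the table within 2 mm of both fences and within 0.04 rad of square, the spindle grips it with more than 6 N, the ratchet has slipped 0.3 rad or more clockwise, and the setting disc rests on the floor of its dish (centre within 28 mm of the dish's) (all of step 2 and horizontal distance between disc and dish below 0.028 m and z of disc in the frame of dish below 0.006 m and linear speed of disc below 0.02 m/s and linear speed of plate below 0.01 m/s); the robot touches nothing.
It fails at once if a bystander is shifted more than 3 cm (distance of any of petri_0, flask_50, dropper_bottle, marker from where it was at the start of the episode above 0.03 m).
It fails at once if a bystander is knocked over (angle between any of petri_0, flask_50, dropper_bottle, marker's own z axis and vertical above 0.5 rad).
It also fails if it takes over 72 s, if anything falls off the work surface, if the arm or the gripper's body presses on something with over 40 N, if the wrist force passes 120 N, or if a joint passes its speed limit or range.

ROBOT

A 6-joint arm with a two-finger parallel gripper is mounted at the origin on a cart in front of the work surface, level with it; the furniture and walls round the work are solid. World frame = base frame: x ahead of the robot, y to its left, z up, the work surface at z = 0. Lengths are in m, angles in rad, forces in N, time in s.
With the tool pointing down it reaches from about 0.3 to 0.775 m from the base axis. Payload 14.6 kg.
Tool frame: the origin (TCP) lies on the centre line of the jaws, within the pads' length; the fingertips stand 11 mm ahead of it and the grasp point (between the pads) lies 8 mm behind it; y points along the fingers, x is the direction in which the jaws open and shut, and the axes are right-handed (so a half turn about y gives the same grasp; the last joint's range is limited). The gripper opens to 94 mm and grips with 3 to 60 N. Pads are 16 mm wide; open, the fingers measure 119 mm over their backs; the gripper's body (75 mm by 177 mm) begins 78 mm behind the grasp point.
Start: joints at [1.078, 0.3, 1.521, -0, 1.321, -0.067], TCP at [0.227, 0.501, 0.216] pointing down, gripper open.
Joint ranges: [-3.03, 3.03], [-0.79, 2.21], [0.23, 2.52], [-1.04, 4.18], [0, 3.07], [-2.55, 2.55]. Speed limits (rad/s): [2.22, 2.22, 2.57, 3.14, 3.14, 3.14].

INTERFACE

Orientations are given as [roll, pitch, yaw] about the fixed x, y, z axes, in that order (R = Rz(yaw) Ry(pitch) Rx(roll)).
In Python, from station import ctrl, imaging gives the robot as it stands. The module is installed in compiled form; this text tells all that it offers.
- The arm moves only by the tool apply_moves, never from a script. Its argument "deltas" is a list of rows, each an object with "dp": the shift along the tool's x, y, z in m, a list of three; "roll": the turn about the tool's y in rad; "grip": the closure, from -1 (fully open) to 1 (shut). In form: [{"dp": [tx, ty, tz], "roll": roll, "grip": grip}, ...]. A call has 1 to 10 rows; each row shifts and turns the commanded pose from where the row before left it, along the tool's axes as they then stand; what a row does not reach is not made up. A row lasts 1/8 s, in which the tool goes at most 62.5 mm and 10.7 degrees, less where a joint would pass 70% of its speed; a pose out of reach is approached as far as the arm can. A call with a gripper value outside its range is refused whole. The fingers move at their own pace and stop on an object; "newtons" is the grip in N (left out, the last holds). Time passes only in rows, so rows that do not move let the fingers close. It gives the time, the measured TCP pose, the force and the opening at its end, in the units of the state.
- ctrl.get_obs(): the state, without advancing time (a new reading comes with each control period).
- imaging.camera(name): name is "side" or "top"; returns the picture (400x640x3 uint8, blue, green, red); there is no depth.
- imaging.camera_info(name): a dict with "K" (3x3 intrinsics, pixels), "world_from_camera" (4x4, takes a point from camera to world coordinates). Camera axes: x right, y down, z forward; pixel columns grow to the right and rows downward; lengths in m; the calibration is good to about 2 mm. A picture is of the moment at which its call begins. camera_info takes no time and is no camera call.
- ctrl.hand_in(): hands the job in, once; it reports no verdict.
The state is a dict: "time_s": time; "qpos": joint angles; "joint_vel": joint speeds; "tau": joint torques, N m; "ee_pos": TCP position; "eef_rot": TCP orientation; "force": force on the tool from outside, world axes, zero at the start; "moment": the same for the moment, N m; "grip_width": finger opening in m.
Only numpy, scipy, OpenCV 4.12 (cv2) and the standard library are available. Lean on these libraries where they do the work, as an engineer would, in place of code of your own. Each camera call takes 0.05 s, during which the arm holds its last target. There are 200 camera calls.

## Working session

There is one attempt and no reset: what is moved stays moved. The work goes in short steps, Python scripts to look and compute and a tool call to move; the robot and the scene stay as the last step left them, time stands still between calls to the robot, and variables do not carry over. Pictures are saved under pics/ and viewed, about 8 in all and at most 12, crops included, and the job is handed in when it is done.

Besides the shell and the picture viewer there is one more tool, called as name(argument=value, ...) on one line, values as JSON. apply_moves: Moves the arm, as the interface text tells. Its arguments: {"type":"object","properties":{"deltas":{"type":"array"},"newtons":{"type":"number"}},"required":["deltas"]}

```bash
mkdir -p pics
cat > h.py <<'E'
import numpy as np, cv2
from station import ctrl, imaging
def snap(n,f):
    im=imaging.camera(n); cv2.imwrite('pics/'+f,im); return im
def ray(n,u,v,z):
    c=imaging.camera_info(n);T=np.array(c['world_from_camera']);K=np.array(c['K'])
    d=T[:3,:3]@np.linalg.solve(K,[u,v,1.]);o=T[:3,3]
    return o+d*(z-o[2])/d[2]
def proj(n,p):
    c=imaging.camera_info(n);T=np.array(c['world_from_camera']);K=np.array(c['K'])
    q=K@(T[:3,:3].T@(np.array(p)-T[:3,3])); return q[:2]/q[2]
E
python3 - <<'E'
from h import *
np.set_printoptions(precision=4,suppress=True)
for n in('top','side'):
    snap(n,n+'0.png'); c=imaging.camera_info(n); print(n,c['K'],c['world_from_camera'])
print(ctrl.get_obs())
E
```

```text
top [[494.0653   0.     323.1848]
 [  0.     494.0653 193.8935]
 [  0.       0.       1.    ]] [[-0.0228 -0.9796  0.1997  0.3077]
 [-0.9997  0.0213 -0.0093 -0.0351]
 [ 0.0048 -0.1998 -0.9798  1.339 ]
 [ 0.      0.      0.      1.    ]]
side [[445.4402   0.     322.7709]
 [  0.     445.4402 197.9907]
 [  0.       0.       1.    ]] [[ 0.8877 -0.3017  0.3479  0.1752]
 [-0.4604 -0.6007  0.6536 -0.7607]
 [ 0.0118 -0.7403 -0.6722  0.8224]
 [ 0.      0.      0.      1.    ]]
{'time_s': 0.1, 'qpos': array([ 1.0784,  0.3004,  1.5215,  0.    ,  1.3207, -0.0666]), 'joint_vel': array([ 0.0013, -0.0016, -0.001 ,  0.0009, -0.0012, -0.0016]), 'tau': array([ -0.0016, -53.2638, -35.3283,   0.0709,   0.0235,  -0.    ]), 'ee_pos': array([0.2271, 0.5007, 0.216 ]), 'eef_rot': array([-1.5707,  0.001 ,  1.145 ]), 'force': array([0.1377, 0.6856, 0.9339]), 'moment': array([-0.0034, -0.0101, -0.0322]), 'grip_width': 0.09391143830708194}
```

View pics/top0.png

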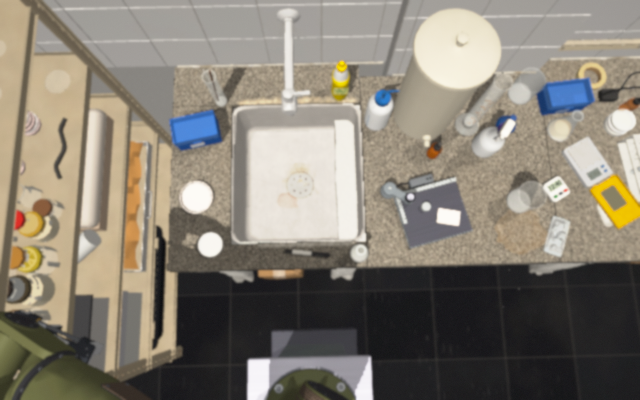

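View pics/side0.png

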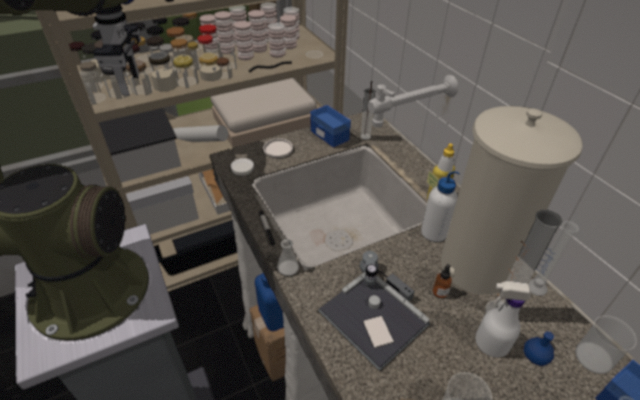

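The top view shows the gauge around (435,210), the knob near (410,198), the disc at (426,206) and the plate at (449,217). The larger white round at (196,197) should be the dish (about 33 px across) and the smaller one at (209,244) the petri. Next I'll zoom in and measure.

Run:
```python
from h import *
np.set_printoptions(precision=4,suppress=True)
t=cv2.imread('pics/top0.png');s=cv2.imread('pics/side0.png')
a=cv2.resize(t[165:255,375:480],None,fx=5,fy=5,interpolation=cv2.INTER_CUBIC)[:, :400*5]
b=cv2.resize(t[170:270,165:235],(260,371),interpolation=cv2.INTER_CUBIC)
W=np.zeros((450,525+260,3),np.uint8);W[:,:525]=a;W[:371,525:]=b
cv2.imwrite('pics/c1.png',W)
cv2.imwrite('pics/c2.png',cv2.resize(s[235:375,300:450],None,fx=4,fy=4,interpolation=cv2.INTER_CUBIC))
# white blobs top
g=t.min(2)
for nm,(x0,y0,x1,y1),th in(('dish',(170,170,225,265),190),('gauge',(395,170,475,250),170)):
    m=(g[y0:y1,x0:x1]>th).astype(np.uint8)
    for c in cv2.findContours(m,cv2.RETR_EXTERNAL,cv2.CHAIN_APPROX_NONE)[0]:
        if cv2.contourArea(c)<15: continue
        (cx,cy),wh,an=cv2.minAreaRect(c); print(nm,cx+x0,cy+y0,wh,an,cv2.contourArea(c))
print(ray('top',196,197,.012),ray('top',209.5,244,.016))
```

```text
dish 209.75 244.25 (22.62741470336914, 23.33452033996582) 45.0 412.5
dish 196.0 196.5 (31.0, 30.0) 90.0 720.5
gauge 448.1387252807617 216.5982666015625 (23.416807174682617, 15.433805465698242) 8.746162414550781 319.5
gauge 426.0 206.0 (8.0, 8.0) 90.0 50.5
gauge 401.59434032440186 210.8301887512207 (25.27433967590332, 3.9834558963775635) 74.05460357666016 65.0
gauge 410.0 196.5 (5.0, 6.0) 90.0 22.0
gauge 435.6934051513672 184.19627475738525 (3.961129903793335, 40.52128982543945) 74.47589111328125 114.0
[0.577  0.3002 0.012 ] [0.4472 0.2595 0.016 ]
```

View pics/c1.png

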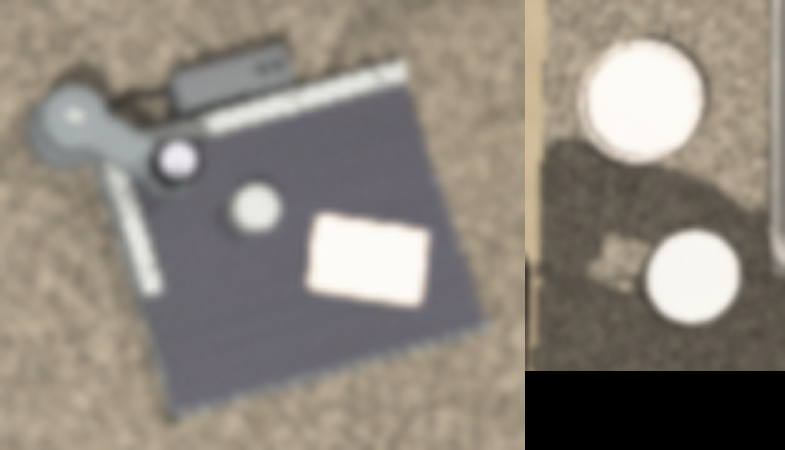

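View pics/c2.png

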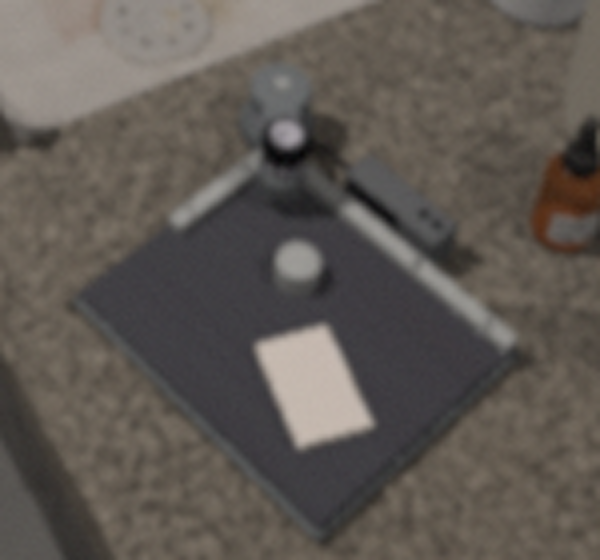

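Crop 1 shows the far fence running from (210,130) to (405,70), the left fence from (110,160) to (150,295) and the knob top at (178,158). The disc is at (255,208) and the plate at (368,260), about 24° from square. The dish (upper round) and petri (lower round) are confirmed by size. Crop 2 shows the same layout from the side. Next are the poses from both views.

Run:
```python
from h import *
from scipy.optimize import least_squares
np.set_printoptions(precision=4,suppress=True)
P=lambda n,l:[(n,x/f+ox,y/f+oy,g) for x,y,g in l for f,ox,oy in[(5,375,165) if n=='top' else (4,300,235)]]
pts=P('top',[(488,322,(-85,-95,14)),(172,416,(-85,80,14)),(405,60,(65,-95,22)),(409,78,(55,-95,22)),(162,293,(-20,70,22)),(142,297,(-20,80,22))])
pts+=P('side',[(75,301,(-85,80,14)),(322,527,(-85,-95,14)),(520,350,(65,-95,14)),(513,328,(65,-95,22)),(500,345,(55,-95,22)),(172,215,(-20,80,22)),(184,228,(-20,70,22))])
def w(p,g): c,s=np.cos(p[2]),np.sin(p[2]); return np.array([p[0]+c*g[0]*1e-3-s*g[1]*1e-3,p[1]+s*g[0]*1e-3+c*g[1]*1e-3,g[2]*1e-3])
for sel in('top','side',''):
    q=[a for a in pts if sel in a[0]]
    r=least_squares(lambda p:np.concatenate([proj(a[0],w(p,a[3]))-a[1:3] for a in q]),[.5,-.3,-.2],loss='soft_l1')
    print(sel,'gauge',r.x,'res px',r.fun.reshape(-1,2).round(1).tolist())
    p=r.x; print(' corner',w(p,(55,70,14)),'knob',w(p,(39,52,71)))
print('knob px pred',[proj(n,w(p,(39,52,71))) for n in('top','side')])
ims={n:cv2.imread(f'pics/{n}0.png') for n in('top','side')}
def gloc(X): d=X[:2]-p[:2]; c,s=np.cos(p[2]),np.sin(p[2]); return np.array([c*d[0]+s*d[1],-s*d[0]+c*d[1]])*1e3
for n,(x0,y0,x1,y1),pth in(('top',(395,170,475,250),170),('side',(325,270,405,360),140)):
    g=ims[n].min(2)[y0:y1,x0:x1]
    for th in(110,130,pth):
      for c in cv2.findContours((g>th).astype(np.uint8),cv2.RETR_EXTERNAL,cv2.CHAIN_APPROX_NONE)[0]:
        A=cv2.contourArea(c)
        if A<30: continue
        (cx,cy),wh,an=cv2.minAreaRect(c); cx+=x0;cy+=y0
        M=cv2.moments(c); mx,my=M['m10']/M['m00']+x0,M['m01']/M['m00']+y0
        if A>200:
            bw=np.array([ray(n,u+x0,v+y0,.020) for u,v in cv2.boxPoints(cv2.minAreaRect(c))])
            # min area rect in world plane
            wc=np.array([ray(n,u+x0,v+y0,.020)[:2]*1000 for u,v in c[:,0]],np.float32)
            R=cv2.minAreaRect(wc); print(n,th,'plate',R, 'gauge xy',gloc(np.array(R[0])/1e3))
        else: X=ray(n,mx,my,.030); print(n,th,'blob',A,(mx,my),'z.03->',X,gloc(X))
```

```text
top gauge [ 0.5277 -0.335   0.2524] res px [[-0.2, 0.7], [1.3, -0.5], [-0.8, 0.4], [-0.4, 0.2], [-0.0, -0.5], [0.4, -0.3]]
 corner [ 0.5635 -0.2534  0.014 ] knob [ 0.5525 -0.2749  0.071 ]
side gauge [ 0.5293 -0.3358  0.2597] res px [[0.5, -1.9], [0.0, 0.0], [-0.8, -1.7], [1.6, 1.6], [1.9, 0.2], [-1.6, 0.5], [-1.4, 0.0]]
 corner [ 0.5645 -0.254   0.014 ] knob [ 0.5537 -0.2755  0.071 ]
 gauge [ 0.5285 -0.3355  0.2575] res px [[0.0, 0.2], [1.7, -0.7], [-0.8, -0.0], [-0.4, -0.2], [0.2, -0.6], [0.7, -0.4], [0.1, -2.0], [-0.6, 0.1], [-1.2, -1.6], [1.2, 1.8], [1.4, 0.4], [-2.0, 0.4], [-1.8, 0.0]]
 corner [ 0.5639 -0.2538  0.014 ] knob [ 0.553  -0.2752  0.071 ]
knob px pred [array([410.4119, 196.9344]), array([370.8672, 268.348 ])]
top 110 plate ((528.5228881835938, -350.11322021484375), (224.28419494628906, 217.25770568847656), 88.72134399414062) gauge xy [ -3.7291 -14.1731]
top 130 blob 33.0 (418.5151515151515, 247.22222222222223) z.03-> [ 0.4249 -0.2966  0.03  ] [-90.3518  63.9742]
top 130 blob 77.5 (441.6967741935484, 242.9763440860215) z.03-> [ 0.4347 -0.3588  0.03  ] [-96.6611   1.273 
[... 2213 characters left out ...]
e 110 blob 63.5 (350.9002624671916, 283.99212598425197) z.03-> [ 0.5116 -0.2659  0.03  ] [ 1.3572 71.5929]
side 130 plate ((506.2894592285156, -384.14410400390625), (60.3346061706543, 40.09382247924805), 79.78348541259766) gauge xy [-33.8951 -41.4209]
side 130 blob 46.0 (374.0, 299.6304347826087) z.03-> [ 0.5349 -0.3233  0.03  ] [ 9.2525 10.1744]
side 130 blob 34.5 (394.93719806763283, 293.19323671497585) z.03-> [ 0.5838 -0.3297  0.03  ] [54.9562 -8.531 ]
side 140 plate ((506.06317138671875, -383.9696350097656), (58.87507629394531, 39.03603744506836), 79.77857971191406) gauge xy [-34.0695 -41.1945]
side 140 blob 36.0 (374.0, 299.8611111111111) z.03-> [ 0.5346 -0.3238  0.03  ] [8.8257 9.777 ]
```

Both views agree within about 1 mm. World positions:

| Item | x, y (m) | Notes |
|---|---|---|
| Disc | 0.5346, -0.3235 | |
| Plate | 0.5065, -0.384 | yaw -0.178, size matches 60x40 |
| Corner | 0.564, -0.2537 | gauge yaw about 0.256 |
| Knob | 0.553, -0.275 | |
| Dish | 0.577, 0.300 | |

First I'll turn the tool to the gauge yaw and set the jaws half open.

apply_moves(deltas=[{"dp": [0,0,0],"roll": 0.178,"grip": 0},{"dp": [0,0,0],"roll": 0.178,"grip": 0},{"dp": [0,0,0],"roll": 0.178,"grip": 0},{"dp": [0,0,0],"roll": 0.178,"grip": 0},{"dp": [0,0,0],"roll": 0.177,"grip": 0}], newtons=20)

```text
time_s: 0.72
ee_pos: [0.2271, 0.5008, 0.2161]
eef_rot: [-1.571, 0.0, 0.25]
force: [-0.5, -0.1, -0.0]
grip_width: 0.0486
```

```bash
cat >> h.py <<'E'
GY=.2565; COR=np.array([.564,-.2537,.014])
def psi():
    return ctrl.get_obs()['eef_rot'][2]
def rel(t,ps=None):
    o=ctrl.get_obs(); d=np.array(t)-o['ee_pos']; p=o['eef_rot'][2] if ps is None else ps
    c,s=np.cos(p),np.sin(p); r=np.array([c*d[0]+s*d[1],-d[2],-s*d[0]+c*d[1]])
    print('t',o['time_s'],'pos',o['ee_pos'].round(4),'rot',o['eef_rot'].round(3),'q',o['qpos'].round(2),'F',o['force'].round(1),'w',round(o['grip_width'],4),'dp',r.round(4),'|',np.linalg.norm(r).round(3)); return r
def g2w(x,y,z): # corner frame mm -> world
    c,s=np.cos(GY),np.sin(GY); return COR+np.array([c*x-s*y,s*x+c*y,z])*1e-3
E
python3 -c "
from h import *
rel([.5346,-.3235,.13])"
```

```text
t 0.725 pos [0.2271 0.5008 0.2161] rot [-1.571  0.     0.25 ] q [ 1.08  0.3   1.52 -0.    1.32  0.83] F [-0.5 -0.1 -0. ] w 0.0486 dp [ 0.0938  0.0861 -0.8747] | 0.884
```

apply_moves(deltas=[{"dp": [0.005,0.004,-0.05],"roll": 0,"grip": 0},{"dp": [0.005,0.004,-0.05],"roll": 0,"grip": 0},{"dp": [0.005,0.004,-0.05],"roll": 0,"grip": 0},{"dp": [0.005,0.004,-0.05],"roll": 0,"grip": 0},{"dp": [0.005,0.004,-0.05],"roll": 0,"grip": 0},{"dp": [0.005,0.004,-0.05],"roll": 0,"grip": 0},{"dp": [0.005,0.004,-0.05],"roll": 0,"grip": 0},{"dp": [0.005,0.004,-0.05],"roll": 0,"grip": 0},{"dp": [0.005,0.004,-0.05],"roll": 0,"grip": 0},{"dp": [0.005,0.004,-0.05],"roll": 0,"grip": 0}])

```text
time_s: 1.98
ee_pos: [0.4024, 0.0282, 0.1763]
eef_rot: [-1.571, -0.0, 0.256]
force: [1.0, 0.8, 0.6]
grip_width: 0.047
```

apply_moves(deltas=[{"dp": [0.006,0.006,-0.05],"roll": 0,"grip": 0},{"dp": [0.006,0.006,-0.05],"roll": 0,"grip": 0},{"dp": [0.006,0.006,-0.05],"roll": 0,"grip": 0},{"dp": [0.006,0.006,-0.05],"roll": 0,"grip": 0},{"dp": [0.006,0.006,-0.05],"roll": 0,"grip": 0},{"dp": [0.006,0.006,-0.05],"roll": 0,"grip": 0},{"dp": [0.006,0.006,-0.05],"roll": 0,"grip": 0},{"dp": [0,0,0],"roll": 0,"grip": 0},{"dp": [0,0,0],"roll": 0,"grip": 0}])

```text
time_s: 3.1
ee_pos: [0.5311, -0.2975, 0.134]
eef_rot: [-1.57, 0.001, 0.256]
force: [0.5, -0.0, -0.4]
grip_width: 0.0472
```

```bash
python3 -c "
from h import *
rel([.5346,-.3235,.028])"
```

```text
t 3.1 pos [ 0.5311 -0.2975  0.134 ] rot [-1.57e+00  1.00e-03  2.56e-01] q [-0.57  0.5   1.43  0.    1.2  -0.83] F [ 0.5 -0.  -0.4] w 0.0472 dp [-0.0032  0.106  -0.026 ] | 0.109
```

apply_moves(deltas=[{"dp": [-0.003,0.02,-0.026],"roll": 0,"grip": 0},{"dp": [0,0.03,0],"roll": 0,"grip": 0},{"dp": [0,0.03,0],"roll": 0,"grip": 0},{"dp": [0,0.018,0],"roll": 0,"grip": 0},{"dp": [0,0.008,0],"roll": 0,"grip": 0},{"dp": [0,0,0],"roll": 0,"grip": 0.6},{"dp": [0,0,0],"roll": 0,"grip": 0.6},{"dp": [0,0,0],"roll": 0,"grip": 0.6},{"dp": [0,0,0],"roll": 0,"grip": 0.6}])

```text
time_s: 4.22
ee_pos: [0.5355, -0.3243, 0.0294]
eef_rot: [-1.572, -0.001, 0.256]
force: [-1.8, 0.7, 7.2]
grip_width: 0.0229
```

```bash
python3 -c "
from h import *
rel([.5346,-.3235,.028])"
```

```text
t 4.225 pos [ 0.5355 -0.3243  0.0294] rot [-1.572e+00 -1.000e-03  2.560e-01] q [-0.6   0.67  1.45  0.    1.03 -0.86] F [-1.8  0.7  7.2] w 0.0229 dp [-0.0006  0.0014  0.001 ] | 0.002
```

apply_moves(deltas=[{"dp": [0,0,0],"roll": 0,"grip": 0.8},{"dp": [0,-0.01,0],"roll": 0,"grip": 0.8},{"dp": [0,-0.03,0],"roll": 0,"grip": 0.8},{"dp": [0,-0.05,0],"roll": 0,"grip": 0.8},{"dp": [0,-0.03,0],"roll": 0,"grip": 0.8},{"dp": [0,0,0],"roll": 0,"grip": 0.8}])

```text
time_s: 4.97
ee_pos: [0.5358, -0.3246, 0.1512]
eef_rot: [-1.574, -0.003, 0.256]
force: [0.3, 0.2, -1.2]
grip_width: 0.0234
```

```bash
python3 -c "
from h import *
a=snap('side','s1.png');b=snap('top','t1.png')
W=np.zeros((420,800,3),np.uint8)
W[:,:400]=cv2.resize(a[190:358,290:450],(400,420));W[:,400:]=cv2.resize(b[150:255,385:485],(400,420))
cv2.imwrite('pics/c3.png',W)
rel([.577,.300,.13])"
```

```text
t 5.075 pos [ 0.5347 -0.3238  0.1476] rot [-1.57e+00  1.00e-03  2.56e-01] q [-0.6   0.53  1.37 -0.    1.25 -0.86] F [-0.3 -0.3 -0.9] w 0.0235 dp [0.1988 0.0176 0.5928] | 0.625
```

View pics/c3.png

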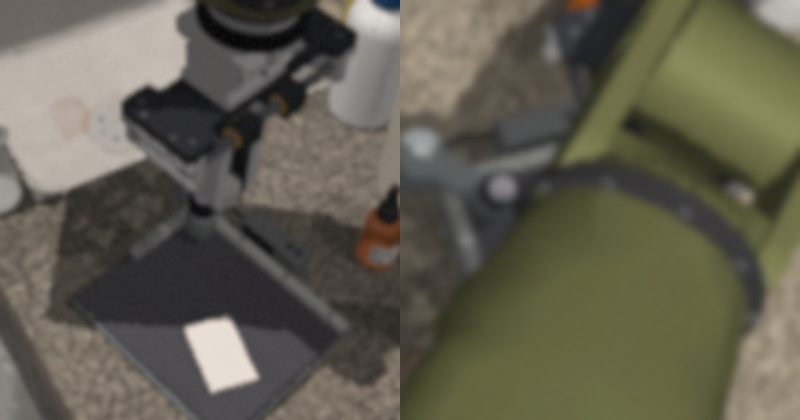

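The plate is undisturbed, the disc is gone from the table, and the jaws hold at 23.5 mm, so the disc is gripped. Before carrying it to the dish I'll triangulate the shelf at the left to check clearance.

Run:
```python
from h import *
np.set_printoptions(precision=3,suppress=True)
def tri(a,b):
    L=[]
    for n,(u,v) in(('top',a),('side',b)):
        o=ray(n,u,v,0); p=ray(n,u,v,.3); L.append((o,(p-o)/np.linalg.norm(p-o)))
    (o1,d1),(o2,d2)=L; s=np.linalg.lstsq(np.c_[d1,-d2],o2-o1,rcond=None)[0]
    p,q=o1+s[0]*d1,o2+s[1]*d2; return (p+q)/2,np.linalg.norm(p-q)
print('red jar',tri((18,218),(208,22)))
print('roll',tri((95,150),(263,100)))
print('orange',tri((138,190),(207,190)))
print('post bottom right corner near',tri((180,350),(135,270)))
print('blackbar',tri((62,148),(270,66)))
print('dish',tri((196,196.5),(279,148.5)),'petri',tri((209.75,244.25),(242.5,166)))
t=cv2.imread('pics/top0.png');s=cv2.imread('pics/side0.png')
W=np.zeros((600,800,3),np.uint8);W[:,:360]=cv2.resize(t[:380,20:248],(360,600));W[:440,360:]=cv2.resize(s[:300,60:360],(440,440))
cv2.imwrite('pics/c4.png',W)
```

```text
red jar (array([0.488, 0.596, 0.309]), np.float64(0.015569749715700394))
roll (array([0.682, 0.59 , 0.01 ]), np.float64(0.06981697317339214))
orange (array([ 0.512,  0.533, -0.233]), np.float64(0.27804300121288666))
post bottom right corner near (array([ 0.09 ,  0.468, -0.486]), np.float64(0.07494591854075862))
blackbar (array([0.693, 0.622, 0.113]), np.float64(0.0010763880843527825))
dish (array([0.582, 0.302, 0.002]), np.float64(0.003214002220980455)) petri (array([0.448, 0.26 , 0.009]), np.float64(0.0024256427216725685))
```

View pics/c4.png

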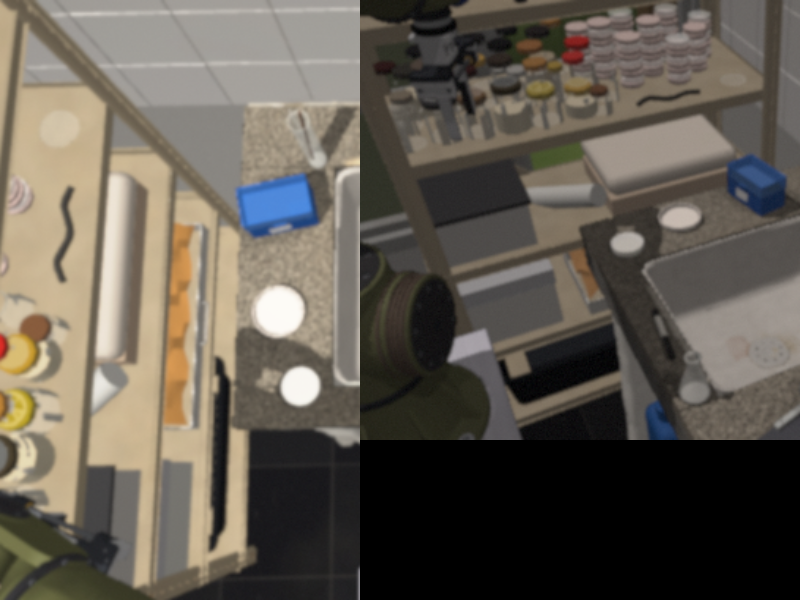

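The shelf is far enough left (y > 0.55 where it matters), and the dish triangulates to about (0.579, 0.301). I'll carry the disc over.

apply_moves(deltas=[{"dp": [0.015,0,0.045],"roll": 0,"grip": 0.8},{"dp": [0.015,0,0.045],"roll": 0,"grip": 0.8},{"dp": [0.015,0,0.045],"roll": 0,"grip": 0.8},{"dp": [0.015,0,0.045],"roll": 0,"grip": 0.8},{"dp": [0.015,0,0.045],"roll": 0,"grip": 0.8},{"dp": [0.015,0,0.045],"roll": 0,"grip": 0.8},{"dp": [0.015,0,0.045],"roll": 0,"grip": 0.8},{"dp": [0.015,0,0.045],"roll": 0,"grip": 0.8},{"dp": [0.015,0,0.045],"roll": 0,"grip": 0.8},{"dp": [0.015,0,0.045],"roll": 0,"grip": 0.8}])

```text
time_s: 6.32
ee_pos: [0.5655, 0.1507, 0.1467]
eef_rot: [-1.571, 0.003, 0.256]
force: [1.0, -1.3, -0.6]
grip_width: 0.0232
```

apply_moves(deltas=[{"dp": [0.016,0,0.047],"roll": 0,"grip": 0.8},{"dp": [0.016,0.02,0.047],"roll": 0,"grip": 0.8},{"dp": [0.016,0.03,0.047],"roll": 0,"grip": 0.8},{"dp": [0,0,0],"roll": 0,"grip": 0.8},{"dp": [0,0,0],"roll": 0,"grip": 0.8}])

```text
time_s: 6.95
ee_pos: [0.5767, 0.2972, 0.0975]
eef_rot: [-1.571, 0.002, 0.256]
force: [-0.5, -0.6, -0.0]
grip_width: 0.0232
```

```bash
python3 -c "
from h import *
rel([.579,.300,.020])"
```

```text
t 6.95 pos [0.5767 0.2972 0.0975] rot [-1.571  0.002  0.256] q [ 0.42  0.63  1.33 -0.    1.18  0.16] F [-0.5 -0.6 -0. ] w 0.0232 dp [0.0029 0.0775 0.0021] | 0.078
```

apply_moves(deltas=[{"dp": [0.003,0.03,0.002],"roll": 0,"grip": 0.8},{"dp": [0,0.03,0],"roll": 0,"grip": 0.8},{"dp": [0,0.01,0],"roll": 0,"grip": 0.8},{"dp": [0,0.006,0],"roll": 0,"grip": 0.8},{"dp": [0,0,0],"roll": 0,"grip": 0.8},{"dp": [0,0,0],"roll": 0,"grip": 0.25},{"dp": [0,0,0],"roll": 0,"grip": 0.25},{"dp": [0,-0.01,0],"roll": 0,"grip": 0.25},{"dp": [0,-0.04,0],"roll": 0,"grip": 0.25},{"dp": [0,-0.06,0],"roll": 0,"grip": 0}])

```text
time_s: 8.2
ee_pos: [0.5787, 0.3002, 0.1331]
eef_rot: [-1.571, 0.003, 0.256]
force: [0.6, -0.2, 0.9]
grip_width: 0.0424
```

```bash
python3 -c "
from h import *
a=snap('side','s2.png')
print(proj('side',[.579,.3,.01]))
cv2.imwrite('pics/c5.png',cv2.resize(a[110:200,200:330],(780,540),interpolation=cv2.INTER_CUBIC))
# plate grasp: right end, at plate y=-22
y=-.178; c=np.array([.5063,-.384]); g=c+(-.020)*np.array([-np.sin(y),np.cos(y)]); print('grasp',g)
rel([*g,.13])"
```

```text
[277.74240673 147.10712398]
grasp [ 0.50275877 -0.403684  ]
t 8.25 pos [0.5816 0.3016 0.1435] rot [-1.569 -0.01   0.256] q [0.42 0.59 1.28 0.   1.26 0.17] F [1.  0.7 7.4] w 0.0453 dp [-0.2549  0.0135 -0.6623] | 0.71
```

View pics/c5.png

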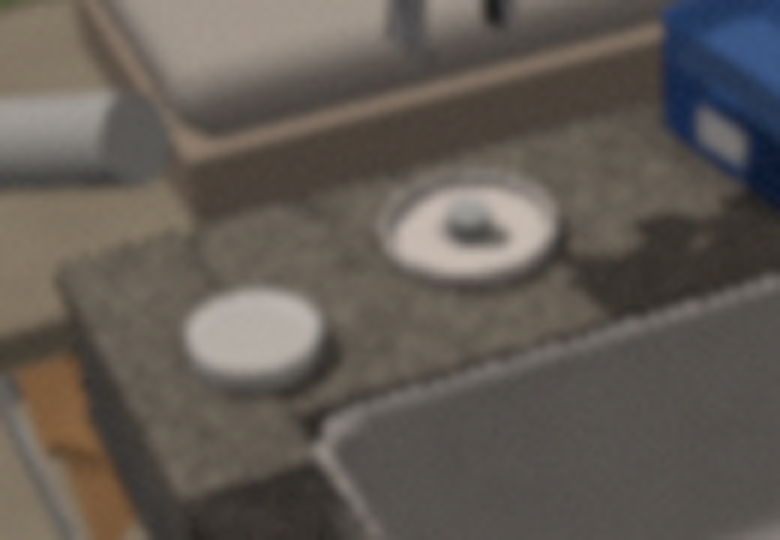

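The disc sits flat on the dish floor, at crop pixel (468,215) inside the rim. Now back to the plate.

apply_moves(deltas=[{"dp": [-0.017,0,-0.045],"roll": 0,"grip": -0.28},{"dp": [-0.017,0,-0.045],"roll": 0,"grip": -0.28},{"dp": [-0.017,0,-0.045],"roll": 0,"grip": -0.28},{"dp": [-0.017,0,-0.045],"roll": 0,"grip": -0.28},{"dp": [-0.017,0,-0.045],"roll": 0,"grip": -0.28},{"dp": [-0.017,0,-0.045],"roll": 0,"grip": -0.28},{"dp": [-0.017,0,-0.045],"roll": 0,"grip": -0.28},{"dp": [-0.017,0,-0.045],"roll": 0,"grip": -0.28},{"dp": [-0.017,0,-0.045],"roll": 0,"grip": -0.28},{"dp": [-0.017,0,-0.045],"roll": 0,"grip": -0.28}])

```text
time_s: 9.5
ee_pos: [0.5287, -0.1794, 0.1334]
eef_rot: [-1.572, -0.001, 0.256]
force: [0.7, -0.3, 1.1]
grip_width: 0.0602
```

apply_moves(deltas=[{"dp": [-0.017,0,-0.045],"roll": 0,"grip": -0.28},{"dp": [-0.017,0,-0.045],"roll": 0,"grip": -0.28},{"dp": [-0.017,0,-0.045],"roll": 0,"grip": -0.28},{"dp": [-0.017,0,-0.045],"roll": 0,"grip": -0.28},{"dp": [0,0.01,-0.02],"roll": 0,"grip": -0.28},{"dp": [0,0,0],"roll": 0.145,"grip": -0.28},{"dp": [0,0,0],"roll": 0.145,"grip": -0.28},{"dp": [0,0,0],"roll": 0.144,"grip": -0.28},{"dp": [0,0,0],"roll": 0,"grip": -0.28}])

```text
time_s: 10.62
ee_pos: [0.5139, -0.3886, 0.1231]
eef_rot: [-1.571, -0.001, -0.177]
force: [-0.2, -0.2, 0.2]
grip_width: 0.0601
```

```bash
python3 -c "
from h import *
rel([.5028,-.4037,.027])"
```

```text
t 10.625 pos [ 0.5139 -0.3886  0.1231] rot [-1.571e+00 -1.000e-03 -1.770e-01] q [-0.7   0.59  1.33 -0.    1.22 -0.53] F [-0.2 -0.2  0.2] w 0.0601 dp [-0.0082  0.0961 -0.0168] | 0.098
```

apply_moves(deltas=[{"dp": [-0.008,0.02,-0.017],"roll": 0,"grip": -0.28},{"dp": [0,0.03,0],"roll": 0,"grip": -0.28},{"dp": [0,0.025,0],"roll": 0,"grip": -0.28},{"dp": [0,0.012,0],"roll": 0,"grip": -0.28},{"dp": [0,0.008,0],"roll": 0,"grip": -0.28},{"dp": [0,0,0],"roll": 0,"grip": -0.28},{"dp": [0,0,0],"roll": 0,"grip": -0.28}], newtons=10)

```text
time_s: 11.5
ee_pos: [0.5031, -0.4041, 0.0282]
eef_rot: [-1.571, -0.001, -0.178]
force: [0.4, -0.5, 0.2]
grip_width: 0.0603
```

apply_moves(deltas=[{"dp": [0,0,0],"roll": 0,"grip": 0.2},{"dp": [0,0,0],"roll": 0,"grip": 0.2},{"dp": [0,0,0],"roll": 0,"grip": 0.2},{"dp": [0,0,0],"roll": 0,"grip": 0.2}])

```text
time_s: 12.0
ee_pos: [0.503, -0.4039, 0.0278]
eef_rot: [-1.571, -0.0, -0.178]
force: [0.3, 0.9, 3.3]
grip_width: 0.0397
```

```bash
python3 -c "
from h import *
# target TCP with plate 16 mm off far fence, 4 mm from left fence
rel(g2w(-36,-54,13),psi()); print(g2w(-36,-54,13))"
```

```text
t 12.0 pos [ 0.503  -0.4039  0.0278] rot [-1.571 -0.    -0.178] q [-0.73  0.71  1.38  0.    1.05 -0.56] F [0.3 0.9 3.3] w 0.0397 dp [0.0235 0.0008 0.0945] | 0.097
[ 0.5428774  -0.31506641  0.027     ]
```

apply_moves(deltas=[{"dp": [0,0,0],"roll": -0.1,"grip": 0.2},{"dp": [0,0,0],"roll": -0.1,"grip": 0.2},{"dp": [0,0,0],"roll": -0.1,"grip": 0.2},{"dp": [0,0,0],"roll": -0.1,"grip": 0.2},{"dp": [0,0,0],"roll": -0.034,"grip": 0.2},{"dp": [0,0,0],"roll": 0,"grip": 0.2}])

```text
time_s: 12.75
ee_pos: [0.503, -0.404, 0.0278]
eef_rot: [-1.571, -0.0, 0.255]
force: [0.4, 0.5, 4.2]
grip_width: 0.0395
```

```bash
python3 -c "
from h import *
rel(g2w(-36,-54,13)); print(GY)"
```

```text
t 12.75 pos [ 0.503  -0.404   0.0278] rot [-1.571 -0.     0.255] q [-0.73  0.71  1.38  0.    1.05 -0.99] F [0.4 0.5 4.2] w 0.0395 dp [0.061  0.0008 0.076 ] | 0.097
0.2565
```

apply_moves(deltas=[{"dp": [0.01,0,0.012],"roll": 0,"grip": 0.2},{"dp": [0.01,0,0.012],"roll": 0,"grip": 0.2},{"dp": [0.01,0,0.012],"roll": 0,"grip": 0.2},{"dp": [0.01,0,0.012],"roll": 0,"grip": 0.2},{"dp": [0.01,0,0.012],"roll": 0,"grip": 0.2},{"dp": [0.01,0,0.012],"roll": 0,"grip": 0.2},{"dp": [0.001,0,0.004],"roll": 0,"grip": 0.2},{"dp": [0,0,0],"roll": 0,"grip": 0.2}])

```text
time_s: 13.75
ee_pos: [0.5431, -0.3137, 0.0277]
eef_rot: [-1.57, -0.001, 0.256]
force: [2.0, 3.3, 7.6]
grip_width: 0.0399
```

apply_moves(deltas=[{"dp": [0,0,0.001],"roll": 0,"grip": 0.2},{"dp": [0,0,0.001],"roll": 0,"grip": 0.2},{"dp": [0,0,0.001],"roll": 0,"grip": 0.2},{"dp": [0,0,0],"roll": 0,"grip": 0.2}])

```text
time_s: 14.25
ee_pos: [0.5419, -0.3121, 0.0277]
eef_rot: [-1.571, -0.0, 0.256]
force: [1.0, -1.7, 5.6]
grip_width: 0.0392
```

```bash
python3 -c "
from h import *
a=snap('side','s3.png')
cv2.imwrite('pics/c6.png',cv2.resize(a[225:335,315:450],(756,616)[:2],interpolation=cv2.INTER_CUBIC)[:600])
rel(g2w(-36,-50,13))"
```

```text
t 14.3 pos [ 0.542  -0.3121  0.0277] rot [-1.571 -0.     0.256] q [-0.58  0.67  1.45 -0.    1.03 -0.84] F [ 0.2 -2.6  6.2] w 0.0398 dp [0.0001 0.0007 0.0009] | 0.001
```

View pics/c6.png

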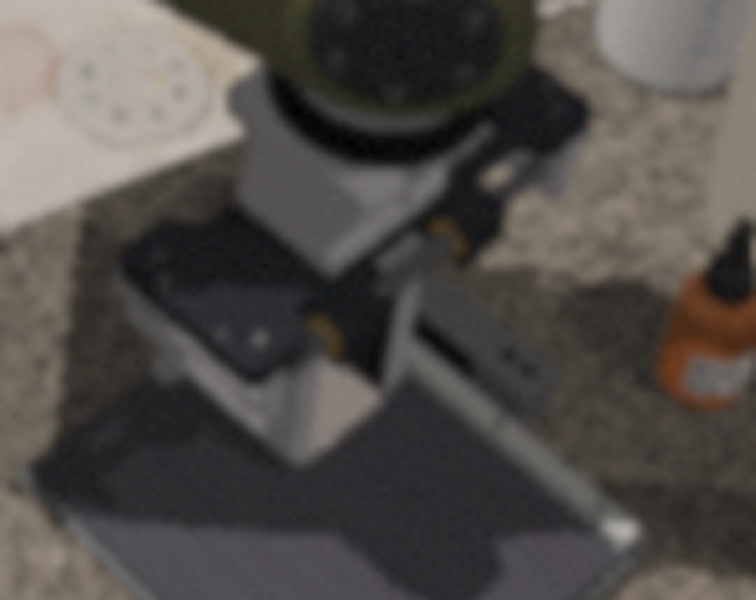

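The plate is held at its right end (bottom at (320,430)), slid squarely under the head. I'll continue into the left fence until the force rises.

apply_moves(deltas=[{"dp": [0,0,0.001],"roll": 0,"grip": 0.2},{"dp": [0,0,0.001],"roll": 0,"grip": 0.2},{"dp": [0,0,0],"roll": 0,"grip": 0.2}])

```text
time_s: 14.68
ee_pos: [0.5419, -0.3112, 0.0278]
eef_rot: [-1.574, -0.002, 0.255]
force: [5.3, -10.0, 0.0]
grip_width: 0.04
```

apply_moves(deltas=[{"dp": [0,0,0.001],"roll": 0,"grip": 0.2},{"dp": [0,0,0.001],"roll": 0,"grip": 0.2},{"dp": [0,0,0],"roll": 0,"grip": 0.2}])

```text
time_s: 15.05
ee_pos: [0.5416, -0.3098, 0.028]
eef_rot: [-1.575, -0.002, 0.255]
force: [5.4, -12.2, -0.4]
grip_width: 0.0394
```

Contact with the left fence shows as about 12 N. I'll release with a small opening (the far fence is close), lift, then turn 90° to push with two fingers toward the far fence.

apply_moves(deltas=[{"dp": [0,0,-0.004],"roll": 0,"grip": 0.2},{"dp": [0,0,0],"roll": 0,"grip": 0.06},{"dp": [0,0,0],"roll": 0,"grip": 0.06},{"dp": [0,-0.01,0],"roll": 0,"grip": 0.06},{"dp": [0,-0.03,0],"roll": 0,"grip": 0.06},{"dp": [0,-0.035,0],"roll": 0,"grip": 0.06},{"dp": [-0.035,0,0.02],"roll": 0,"grip": 0.57},{"dp": [0,0,0],"roll": 0,"grip": 0.57}])

```text
time_s: 16.05
ee_pos: [0.5015, -0.301, 0.1033]
eef_rot: [-1.571, 0.0, 0.256]
force: [1.1, -0.1, -1.3]
grip_width: 0.0276
```

apply_moves(deltas=[{"dp": [0,0,0],"roll": 0.18,"grip": 0.57},{"dp": [0,0,0],"roll": 0.18,"grip": 0.57},{"dp": [0,0,0],"roll": 0.18,"grip": 0.57},{"dp": [0,0,0],"roll": 0.18,"grip": 0.57},{"dp": [0,0,0],"roll": 0.18,"grip": 0.57},{"dp": [0,0,0],"roll": 0.18,"grip": 0.57},{"dp": [0,0,0],"roll": 0.18,"grip": 0.57},{"dp": [0,0,0],"roll": 0.18,"grip": 0.57},{"dp": [0,0,0],"roll": 0.131,"grip": 0.57},{"dp": [0,0,0],"roll": 0,"grip": 0.57}])

```text
time_s: 17.3
ee_pos: [0.5034, -0.3016, 0.1027]
eef_rot: [-1.571, -0.0, -1.314]
force: [-1.1, 0.3, -0.1]
grip_width: 0.02
```

```bash
python3 -c "
from h import *
a=snap('side','s4.png')
cv2.imwrite('pics/c7.png',cv2.resize(a[225:335,315:450],(736,600),interpolation=cv2.INTER_CUBIC))
rel(g2w(-72,-31,13.5)); print(GY-np.pi/2)"
```

```text
t 17.35 pos [ 0.5033 -0.3016  0.1026] rot [-1.571 -0.    -1.312] q [-0.6   0.49  1.53  0.    1.12  0.71] F [ 0.4  0.5 -0.3] w 0.0203 dp [ 0.0001  0.0751 -0.0011] | 0.075
-1.3142963267948966
```

View pics/c7.png

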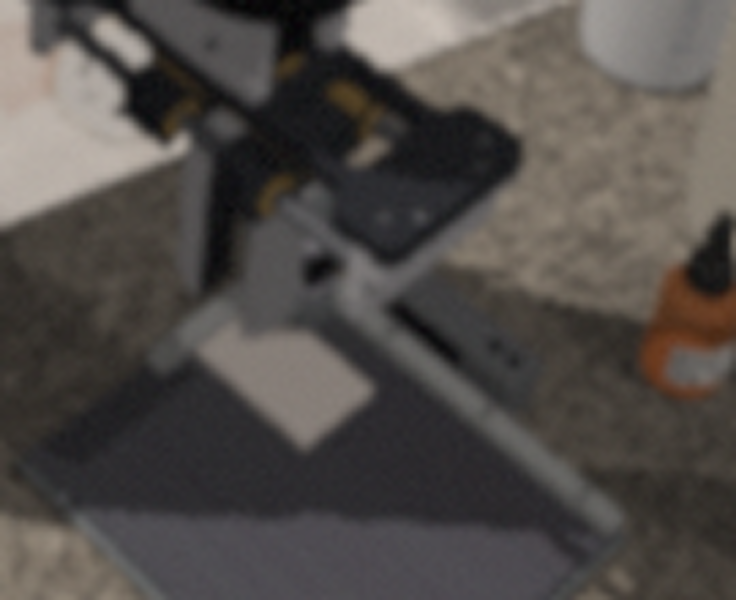

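The plate is square against the left fence with a gap of about 15 mm to the far fence. I'll descend and push in +z (toward the far fence).

apply_moves(deltas=[{"dp": [0,0.03,-0.001],"roll": 0,"grip": 0.57},{"dp": [0,0.025,0],"roll": 0,"grip": 0.57},{"dp": [0,0.012,0],"roll": 0,"grip": 0.57},{"dp": [0,0.008,0],"roll": 0,"grip": 0.57},{"dp": [0,0,0.004],"roll": 0,"grip": 0.57},{"dp": [0,0,0.004],"roll": 0,"grip": 0.57},{"dp": [0,0,0.004],"roll": 0,"grip": 0.57},{"dp": [0,0,0.004],"roll": 0,"grip": 0.57},{"dp": [0,0,0.003],"roll": 0,"grip": 0.57}])

```text
time_s: 18.48
ee_pos: [0.5207, -0.2969, 0.0276]
eef_rot: [-1.571, -0.0, -1.315]
force: [-0.2, 0.0, -0.7]
grip_width: 0.0203
```

apply_moves(deltas=[{"dp": [0,0,0.002],"roll": 0,"grip": 0.57},{"dp": [0,0,0.001],"roll": 0,"grip": 0.57},{"dp": [0,0,0],"roll": 0,"grip": 0.57}])

```text
time_s: 18.85
ee_pos: [0.5233, -0.2962, 0.0274]
eef_rot: [-1.571, 0.0, -1.315]
force: [0.9, 0.2, 1.2]
grip_width: 0.0201
```

```bash
python3 -c "
from h import *
rel(g2w(-48,-31,13.5))"
```

```text
t 18.85 pos [ 0.5233 -0.2962  0.0274] rot [-1.571  0.    -1.315] q [-0.58  0.62  1.53  0.    0.99  0.74] F [0.9 0.2 1.2] w 0.0201 dp [ 0.0002 -0.0001  0.0022] | 0.002
```

apply_moves(deltas=[{"dp": [0,0,0.001],"roll": 0,"grip": 0.57},{"dp": [0,0,0.001],"roll": 0,"grip": 0.57},{"dp": [0,0,0],"roll": 0,"grip": 0.57}])

```text
time_s: 19.23
ee_pos: [0.5252, -0.2956, 0.0274]
eef_rot: [-1.571, 0.0, -1.315]
force: [0.6, 0.2, 0.7]
grip_width: 0.0201
```

apply_moves(deltas=[{"dp": [0,0,0.001],"roll": 0,"grip": 0.57},{"dp": [0,0,0.001],"roll": 0,"grip": 0.57},{"dp": [0,0,0],"roll": 0,"grip": 0.57}])

```text
time_s: 19.6
ee_pos: [0.5262, -0.2953, 0.0273]
eef_rot: [-1.573, 0.001, -1.315]
force: [-8.1, -0.8, 4.5]
grip_width: 0.0201
```

Far fence contact is at -8 N. Next I'll back off, lift, and press the plate's right short side toward the left fence with closed fingers.

apply_moves(deltas=[{"dp": [0,0,0.001],"roll": 0,"grip": 0.57},{"dp": [0,0,0],"roll": 0,"grip": 0.57},{"dp": [0,0,-0.02],"roll": 0,"grip": 0.57},{"dp": [0,-0.03,0],"roll": 0,"grip": 0.8},{"dp": [0.03,0,0],"roll": 0,"grip": 1},{"dp": [0.03,0,0.02],"roll": 0,"grip": 1},{"dp": [0,0,0.028],"roll": 0,"grip": 1},{"dp": [0,0,0],"roll": 0,"grip": 1},{"dp": [0,0,0],"roll": 0,"grip": 1}])

```text
time_s: 20.72
ee_pos: [0.5698, -0.3457, 0.0572]
eef_rot: [-1.571, 0.0, -1.315]
force: [-0.2, -0.2, -0.7]
grip_width: 0.0006
```

```bash
python3 -c "
from h import *
rel(g2w(-20,-82,13.5))"
```

```text
t 20.725 pos [ 0.5698 -0.3457  0.0572] rot [-1.571  0.    -1.315] q [-0.6   0.71  1.29 -0.    1.14  0.71] F [-0.2 -0.2 -0.7] w 0.0006 dp [-0.0085  0.0297 -0.0023] | 0.031
```

apply_moves(deltas=[{"dp": [0,0.015,-0.002],"roll": 0,"grip": 1},{"dp": [0,0.01,0],"roll": 0,"grip": 1},{"dp": [0,0.005,0],"roll": 0,"grip": 1},{"dp": [-0.005,0,0],"roll": 0,"grip": 1},{"dp": [-0.005,0,0],"roll": 0,"grip": 1},{"dp": [-0.004,0,0],"roll": 0,"grip": 1},{"dp": [-0.001,0,0],"roll": 0,"grip": 1},{"dp": [0,0,0],"roll": 0,"grip": 1}])

```text
time_s: 21.72
ee_pos: [0.5647, -0.3319, 0.0276]
eef_rot: [-1.571, -0.0, -1.315]
force: [0.3, -0.4, -0.1]
grip_width: 0.0008
```

apply_moves(deltas=[{"dp": [-0.001,0,0],"roll": 0,"grip": 1},{"dp": [-0.001,0,0],"roll": 0,"grip": 1},{"dp": [0,0,0],"roll": 0,"grip": 1}])

```text
time_s: 22.1
ee_pos: [0.5641, -0.3299, 0.0274]
eef_rot: [-1.571, 0.0, -1.315]
force: [-0.8, 0.8, 0.3]
grip_width: 0.0004
```

```bash
python3 -c "
from h import *
rel(g2w(-20,-72.5,13.5))"
```

```text
t 22.1 pos [ 0.5641 -0.3299  0.0274] rot [-1.571  0.    -1.315] q [-0.59  0.72  1.35  0.    1.07  0.73] F [-0.8  0.8  0.3] w 0.0004 dp [-0.0012 -0.0001 -0.0008] | 0.001
```

apply_moves(deltas=[{"dp": [-0.001,0,0],"roll": 0,"grip": 1},{"dp": [-0.001,0,0],"roll": 0,"grip": 1},{"dp": [0,0,0],"roll": 0,"grip": 1}])

```text
time_s: 22.48
ee_pos: [0.5636, -0.328, 0.0275]
eef_rot: [-1.571, -0.0, -1.315]
force: [0.0, -0.5, -0.4]
grip_width: 0.0004
```

apply_moves(deltas=[{"dp": [-0.001,0,0],"roll": 0,"grip": 1},{"dp": [0,0,0],"roll": 0,"grip": 1}])

```text
time_s: 22.72
ee_pos: [0.5634, -0.327, 0.0275]
eef_rot: [-1.571, -0.0, -1.315]
force: [-0.4, 0.8, 0.3]
grip_width: 0.0006
```

apply_moves(deltas=[{"dp": [-0.001,0,0],"roll": 0,"grip": 1},{"dp": [-0.001,0,0],"roll": 0,"grip": 1},{"dp": [0,0,0],"roll": 0,"grip": 1}])

```text
time_s: 23.1
ee_pos: [0.5628, -0.3251, 0.0274]
eef_rot: [-1.571, 0.0, -1.315]
force: [-0.5, 0.0, -0.3]
grip_width: 0.0006
```

apply_moves(deltas=[{"dp": [-0.001,0,0],"roll": 0,"grip": 1},{"dp": [-0.001,0,0],"roll": 0,"grip": 1},{"dp": [0,0,0],"roll": 0,"grip": 1}])

```text
time_s: 23.48
ee_pos: [0.5623, -0.3231, 0.0275]
eef_rot: [-1.571, 0.0, -1.315]
force: [0.7, 0.6, -0.6]
grip_width: 0.0004
```

```bash
python3 -c "
from h import *
rel(g2w(-20,-72.5,13.5))
a=snap('side','s5.png')
cv2.imwrite('pics/c8.png',cv2.resize(a[225:335,315:450],(736,600),interpolation=cv2.INTER_CUBIC))"
```

```text
t 23.475 pos [ 0.5623 -0.3231  0.0275] rot [-1.571  0.    -1.315] q [-0.58  0.71  1.37  0.    1.06  0.74] F [ 0.7  0.6 -0.6] w 0.0004 dp [ 0.0058 -0.     -0.0008] | 0.006
```

View pics/c8.png

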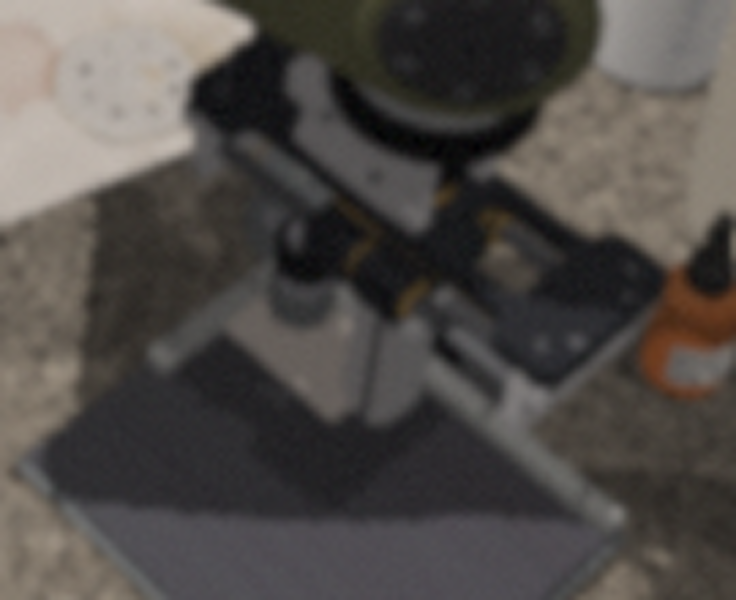

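The closed fingers are beside the plate's right end at (360,410), and the plate sits along the far fence. The force has not risen yet, so I'll continue in small steps.

apply_moves(deltas=[{"dp": [-0.001,0,0],"roll": 0,"grip": 1},{"dp": [-0.001,0,0],"roll": 0,"grip": 1},{"dp": [0,0,0],"roll": 0,"grip": 1}])

```text
time_s: 23.9
ee_pos: [0.5621, -0.3218, 0.0278]
eef_rot: [-1.57, -0.001, -1.315]
force: [1.5, -5.1, 0.5]
grip_width: 0.0004
```

apply_moves(deltas=[{"dp": [-0.001,0,0],"roll": 0,"grip": 1},{"dp": [0,0,0],"roll": 0,"grip": 1}])

```text
time_s: 24.15
ee_pos: [0.562, -0.3213, 0.0281]
eef_rot: [-1.57, -0.003, -1.315]
force: [1.0, -8.8, 1.4]
grip_width: 0.0004
```

Seated against the left fence at about 9 N. One more press toward the far fence to be sure of flushness.

apply_moves(deltas=[{"dp": [0.01,0,0],"roll": 0,"grip": 1},{"dp": [0.005,-0.03,0],"roll": 0,"grip": 1},{"dp": [0,0,-0.045],"roll": 0,"grip": 0.57},{"dp": [-0.03,0,0],"roll": 0,"grip": 0.57},{"dp": [-0.018,0,0],"roll": 0,"grip": 0.57},{"dp": [0,0,0],"roll": 0,"grip": 0.57}])

```text
time_s: 24.9
ee_pos: [0.5097, -0.2992, 0.0575]
eef_rot: [-1.571, 0.001, -1.314]
force: [0.7, -0.2, -0.6]
grip_width: 0.0201
```

```bash
python3 -c "
from h import *
rel(g2w(-62,-31,13.5))"
```

```text
t 24.9 pos [ 0.5097 -0.2992  0.0575] rot [-1.571e+00  1.000e-03 -1.314e+00] q [-0.59  0.56  1.54  0.    1.04  0.72] F [ 0.7 -0.2 -0.6] w 0.0201 dp [0.0008 0.03   0.0021] | 0.03
```

apply_moves(deltas=[{"dp": [0,0.02,0],"roll": 0,"grip": 0.57},{"dp": [0,0.01,0],"roll": 0,"grip": 0.57},{"dp": [0,0,0.006],"roll": 0,"grip": 0.57},{"dp": [0,0,0.006],"roll": 0,"grip": 0.57},{"dp": [0,0,0.004],"roll": 0,"grip": 0.57},{"dp": [0,0,0.001],"roll": 0,"grip": 0.57},{"dp": [0,0,0.001],"roll": 0,"grip": 0.57},{"dp": [0,0,0],"roll": 0,"grip": 0.57}])

```text
time_s: 25.9
ee_pos: [0.5262, -0.2953, 0.0271]
eef_rot: [-1.573, 0.001, -1.315]
force: [-5.9, -2.0, 0.6]
grip_width: 0.0201
```

It ends in the same place as before (-6 N), so the plate is flush. Next: back off, rise, wind the wrist back for the knob and go above it.

apply_moves(deltas=[{"dp": [0,0,-0.02],"roll": 0,"grip": 0.57},{"dp": [0,-0.05,0],"roll": 0,"grip": 0.05},{"dp": [0,-0.05,0],"roll": 0,"grip": 0.05},{"dp": [0,0,0],"roll": -0.18,"grip": 0.05},{"dp": [0,0,0],"roll": -0.18,"grip": 0.05},{"dp": [0,0,0],"roll": -0.18,"grip": 0.05},{"dp": [0,0,0],"roll": -0.18,"grip": 0.05},{"dp": [0,0,0],"roll": -0.18,"grip": 0.05},{"dp": [0,0,0],"roll": -0.18,"grip": 0.05},{"dp": [0,0,0],"roll": -0.18,"grip": 0.05}])

```text
time_s: 27.15
ee_pos: [0.5078, -0.3002, 0.1276]
eef_rot: [-1.571, -0.0, -0.049]
force: [-0.1, -0.0, -0.1]
grip_width: 0.0444
```

apply_moves(deltas=[{"dp": [0,0,0],"roll": -0.18,"grip": 0.05},{"dp": [0,0,0],"roll": -0.18,"grip": 0.05},{"dp": [0,0,0],"roll": -0.18,"grip": 0.05},{"dp": [0,0,0],"roll": -0.18,"grip": 0.05},{"dp": [0,0,0],"roll": -0.18,"grip": 0.05},{"dp": [0,0,0],"roll": -0.18,"grip": 0.05},{"dp": [0,0,0],"roll": -0.18,"grip": 0.05},{"dp": [0,0,0],"roll": -0.18,"grip": 0.05},{"dp": [0,0,0],"roll": 0,"grip": 0.05}])

```text
time_s: 28.28
ee_pos: [0.5078, -0.3002, 0.1275]
eef_rot: [-1.571, 0.0, 1.384]
force: [-0.6, -0.3, -0.3]
grip_width: 0.0448
```

Run:
```python
from h import *
a=snap('side','s6.png'); b=snap('top','t6.png')
W=np.zeros((600,800,3),np.uint8)
W[:,:400]=cv2.resize(a[230:320,335:395],(400,600),interpolation=cv2.INTER_CUBIC);W[:,400:]=cv2.resize(b[175:250,395:445],(400,600),interpolation=cv2.INTER_CUBIC)
cv2.imwrite('pics/c9.png',W)
# where a home plate's near edge & right edge corners should be seen
for g in((-40,0,6),(-40,-60,6),(0,-60,6)):
    p=proj('side',g2w(*g)); q=proj('top',g2w(*g)); print(g,p.round(1),((p-[335,230])*[400/60,600/90]).round(),((q-[395,175])*8+[400,0]).round())
print('knob',((proj('side',g2w(-16,-18,57))-[335,230])*[400/60,600/90]).round(),((proj('top',g2w(-16,-18,57))-[395,175])*8+[400,0]).round())
rel([.553,-.275,.12])
```

```text
(-40, 0, 6) [355.6 283.8] [137. 359.] [468. 286.]
(-40, -60, 6) [375.5 300.9] [270. 473.] [636. 238.]
(0, -60, 6) [388.  290.6] [353. 404.] [599. 127.]
knob [239. 255.] [523. 175.]
t 28.375 pos [ 0.5078 -0.3003  0.1275] rot [-1.571  0.     1.381] q [-0.6   0.47  1.5   0.    1.17 -1.98] F [-0.7 -0.1  0.3] w 0.0446 dp [ 0.0333  0.0075 -0.0396] | 0.052
```

View pics/c9.png

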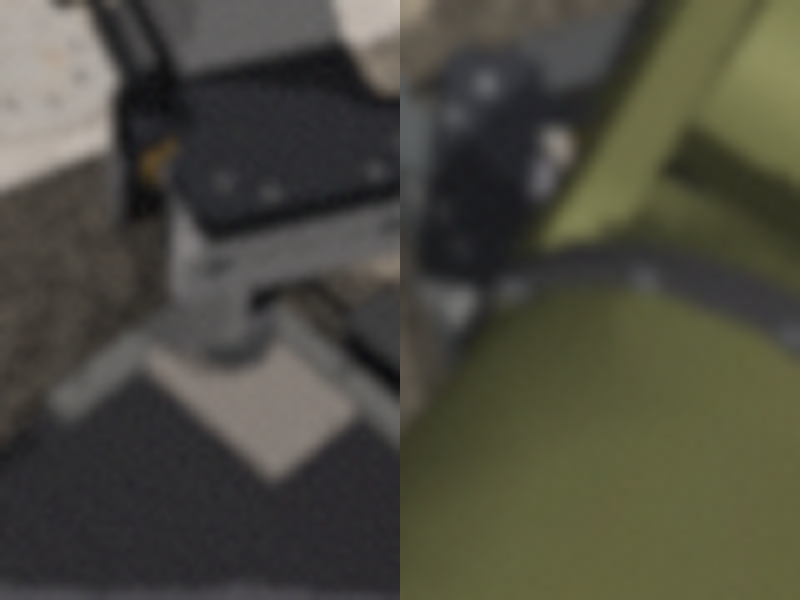

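The plate corners appear at (145,360), (275,482) and (358,405). The home pose predicts (137,359), (270,473) and (353,404), so they agree within about 1 px of the raw image. The plate lies flush. Now to the knob.

apply_moves(deltas=[{"dp": [0.033,0,-0.04],"roll": 0,"grip": 0.05},{"dp": [0,0,0],"roll": 0,"grip": 0.05},{"dp": [0,0,0],"roll": 0,"grip": 0.05}], newtons=15)

```text
time_s: 28.75
ee_pos: [0.5529, -0.2752, 0.1272]
eef_rot: [-1.57, -0.0, 1.383]
force: [-0.6, -0.1, 0.3]
grip_width: 0.0447
```

Run:
```python
from h import *
print(ray('top',410.2,196.4,.071))
rel([.553,-.275,.068])
```

```text
[ 0.5544309  -0.27476858  0.071     ]
t 28.75 pos [ 0.5529 -0.2752  0.1272] rot [-1.57  -0.     1.383] q [-0.52  0.53  1.41 -0.    1.2  -1.9 ] F [-0.6 -0.1  0.3] w 0.0447 dp [ 0.0002  0.0592 -0.0001] | 0.059
```

apply_moves(deltas=[{"dp": [0,0.025,0],"roll": 0,"grip": 0.05},{"dp": [0,0.02,0],"roll": 0,"grip": 0.05},{"dp": [0,0.01,0],"roll": 0,"grip": 0.05},{"dp": [0,0.004,0],"roll": 0,"grip": 0.05},{"dp": [0,0,0],"roll": 0,"grip": 0.05}])

```text
time_s: 29.38
ee_pos: [0.5532, -0.2754, 0.0688]
eef_rot: [-1.571, 0.0, 1.384]
force: [-0.0, 0.3, 0.7]
grip_width: 0.0445
```

apply_moves(deltas=[{"dp": [0,0,0],"roll": 0,"grip": 0.6},{"dp": [0,0,0],"roll": 0,"grip": 0.6},{"dp": [0,0,0],"roll": 0,"grip": 0.6},{"dp": [0,0,0],"roll": 0,"grip": 0.6}])

```text
time_s: 29.88
ee_pos: [0.5536, -0.2742, 0.0689]
eef_rot: [-1.571, -0.001, 1.385]
force: [1.4, 7.4, 4.1]
grip_width: 0.0245
```

Gripped, with a 7 N side load along the jaw axis. I'll shift 1 mm to centre.

apply_moves(deltas=[{"dp": [0.001,0,-0.001],"roll": 0,"grip": 0.6},{"dp": [0,0,0],"roll": 0,"grip": 0.6}])

```text
time_s: 30.12
ee_pos: [0.5538, -0.274, 0.0689]
eef_rot: [-1.569, -0.0, 1.385]
force: [-6.6, 3.4, 6.5]
grip_width: 0.0246
```

apply_moves(deltas=[{"dp": [0,0,0],"roll": 0.1,"grip": 0.6},{"dp": [0,0,0],"roll": 0.15,"grip": 0.6},{"dp": [0,0,0],"roll": 0.15,"grip": 0.6},{"dp": [0,0,0],"roll": 0.15,"grip": 0.6},{"dp": [0,0,0],"roll": 0.15,"grip": 0.6},{"dp": [0,0,0],"roll": 0,"grip": 0.6}])

```text
time_s: 30.88
ee_pos: [0.5543, -0.2733, 0.0689]
eef_rot: [-1.569, -0.001, 0.683]
force: [-3.2, 8.8, 6.8]
grip_width: 0.0244
```

```bash
python3 -c "
from h import *
rel([.553,-.275,.068]); print(ctrl.get_obs()['moment'])"
```

```text
t 30.875 pos [ 0.5543 -0.2733  0.0689] rot [-1.569e+00 -1.000e-03  6.830e-01] q [-0.52  0.6   1.45  0.    1.09 -1.2 ] F [-3.2  8.8  6.8] w 0.0244 dp [-0.0021  0.0009 -0.0005] | 0.002
[1.5335671  0.67031955 0.01942432]
```

apply_moves(deltas=[{"dp": [0.0003,0,0.001],"roll": 0.1,"grip": 0.6},{"dp": [0,0,0],"roll": 0.15,"grip": 0.6},{"dp": [0,0,0],"roll": 0.15,"grip": 0.6},{"dp": [0,0,0],"roll": 0.15,"grip": 0.6},{"dp": [0,0,0],"roll": 0.15,"grip": 0.6},{"dp": [0,0,0],"roll": 0,"grip": 0.6}])

```text
time_s: 31.62
ee_pos: [0.555, -0.2728, 0.069]
eef_rot: [-1.57, -0.002, -0.017]
force: [6.4, 4.3, 0.3]
grip_width: 0.0247
```

```bash
python3 -c "
from h import *
rel([.553,-.275,.068]); print(ctrl.get_obs()['moment'])"
```

```text
t 31.625 pos [ 0.555  -0.2728  0.069 ] rot [-1.57  -0.002 -0.017] q [-0.52  0.6   1.45  0.    1.09 -0.5 ] F [6.4 4.3 0.3] w 0.0247 dp [-0.002   0.001  -0.0022] | 0.003
[ 0.85129148 -1.13024815 -0.04813108]
```

apply_moves(deltas=[{"dp": [0,0,0],"roll": 0.15,"grip": 0.6},{"dp": [0,0,0],"roll": 0.15,"grip": 0.6},{"dp": [0,0,0],"roll": 0.15,"grip": 0.6},{"dp": [0,0,0],"roll": 0.1,"grip": 0.6},{"dp": [0,0,0],"roll": 0,"grip": 0.6}])

```text
time_s: 32.25
ee_pos: [0.5557, -0.273, 0.069]
eef_rot: [-1.569, -0.004, -0.566]
force: [12.4, 3.1, -3.0]
grip_width: 0.0243
```

```bash
python3 -c "
from h import *
rel([.553,-.275,.068]); print(ctrl.get_obs()['moment'])"
```

```text
t 32.25 pos [ 0.5557 -0.273   0.069 ] rot [-1.569 -0.004 -0.566] q [-0.52  0.6   1.45  0.    1.09  0.05] F [12.4  3.1 -3. ] w 0.0243 dp [-0.0012  0.001  -0.0031] | 0.003
[ 0.48053357 -2.17344888  0.06129337]
```

Side load shows the knob is slightly farther in +x, so I'll nudge and continue in shorter steps, watching the forces and the vertical moment.

apply_moves(deltas=[{"dp": [0.0008,0.001,0.0005],"roll": 0.1,"grip": 0.6},{"dp": [0,0,0],"roll": 0.1,"grip": 0.6},{"dp": [0,0,0],"roll": 0,"grip": 0.6}])

```text
time_s: 32.62
ee_pos: [0.5561, -0.2732, 0.0689]
eef_rot: [-1.569, -0.003, -0.766]
force: [4.0, 3.8, 7.3]
grip_width: 0.0242
```

```bash
python3 -c "
from h import *
rel([.553,-.275,.068]); print(ctrl.get_obs()['moment'])"
```

```text
t 32.625 pos [ 0.5561 -0.2732  0.0689] rot [-1.569 -0.003 -0.766] q [-0.52  0.6   1.45  0.    1.09  0.25] F [4.  3.8 7.3] w 0.0242 dp [-0.001   0.0009 -0.0035] | 0.004
[ 0.69827526 -0.52535314  0.04608769]
```

apply_moves(deltas=[{"dp": [0,0,0],"roll": 0.15,"grip": 0.6},{"dp": [0,0,0],"roll": 0.15,"grip": 0.6},{"dp": [0,0,0],"roll": 0,"grip": 0.6}])

```text
time_s: 33.0
ee_pos: [0.5564, -0.2735, 0.0689]
eef_rot: [-1.568, -0.003, -1.067]
force: [5.5, 2.1, 4.4]
grip_width: 0.0247
```

```bash
python3 -c "
from h import *
rel([.553,-.275,.068]); print(ctrl.get_obs()['moment'])"
```

```text
t 33.0 pos [ 0.5564 -0.2735  0.0689] rot [-1.568 -0.003 -1.067] q [-0.52  0.6   1.45  0.    1.09  0.55] F [5.5 2.1 4.4] w 0.0247 dp [-0.0003  0.0009 -0.0037] | 0.004
[ 0.37866951 -0.95470253 -0.05098721]
```

apply_moves(deltas=[{"dp": [0,0,0],"roll": 0.15,"grip": 0.6},{"dp": [0,0,0],"roll": 0.15,"grip": 0.6},{"dp": [0,0,0],"roll": 0,"grip": 0.6}])

```text
time_s: 33.38
ee_pos: [0.5565, -0.2739, 0.0689]
eef_rot: [-1.567, -0.003, -1.367]
force: [7.7, -0.9, 3.9]
grip_width: 0.0244
```

```bash
python3 -c "
from h import *
rel([.553,-.275,.068]); print(ctrl.get_obs()['moment'])"
```

```text
t 33.375 pos [ 0.5565 -0.2739  0.0689] rot [-1.567 -0.003 -1.367] q [-0.52  0.6   1.45  0.    1.09  0.85] F [ 7.7 -0.9  3.9] w 0.0244 dp [ 0.0004  0.0009 -0.0037] | 0.004
[-0.13533114 -1.20001814 -0.02761654]
```

apply_moves(deltas=[{"dp": [0,0,0.001],"roll": 0.15,"grip": 0.6},{"dp": [0,0,0],"roll": 0.15,"grip": 0.6},{"dp": [0,0,0],"roll": 0.15,"grip": 0.6},{"dp": [0,0,0],"roll": 0.1,"grip": 0.6},{"dp": [0,0,0],"roll": 0,"grip": 0.6}])

```text
time_s: 34.0
ee_pos: [0.5566, -0.2746, 0.0689]
eef_rot: [-1.567, -0.002, -1.917]
force: [1.6, -7.2, 5.6]
grip_width: 0.0245
```

Run:
```python
from h import *
rel([.553,-.275,.068])
m=[]
for i in range(8):
    imaging.camera('top') if i%2==0 else None
    m.append(ctrl.get_obs()['moment'][2])
print(np.round(m,3))
```

```text
t 34.0 pos [ 0.5566 -0.2746  0.0689] rot [-1.567 -0.002 -1.917] q [-0.52  0.6   1.45 -0.    1.09  1.4 ] F [ 1.6 -7.2  5.6] w 0.0245 dp [ 0.0016  0.0009 -0.0033] | 0.004
[0.017 0.017 0.005 0.005 0.    0.    0.012 0.012]
```

Total turn is now 3.3 rad. Contact needs at most 2.43 rad, so the slip should be at least about 0.8 rad. I'll release and rise.

apply_moves(deltas=[{"dp": [0,0,0],"roll": 0,"grip": 0.05},{"dp": [0,0,0],"roll": 0,"grip": 0.05},{"dp": [0,0,0],"roll": 0,"grip": 0.05},{"dp": [0,-0.02,0],"roll": 0,"grip": 0.05},{"dp": [0,-0.05,0],"roll": 0,"grip": 0.05},{"dp": [0,-0.05,0],"roll": 0,"grip": 0.05},{"dp": [0,-0.02,0],"roll": 0,"grip": 0.05}])

```text
time_s: 35.08
ee_pos: [0.5565, -0.2735, 0.2125]
eef_rot: [-1.565, -0.001, -1.915]
force: [-0.1, 0.8, -0.2]
grip_width: 0.0446
```

```bash
python3 -c "
from h import *
rel([.40,-.02,.22])"
```

```text
t 35.075 pos [ 0.5565 -0.2735  0.2125] rot [-1.565e+00 -1.000e-03 -1.915e+00] q [-0.52  0.46  1.31  0.    1.36  1.4 ] F [-0.1  0.8 -0.2] w 0.0446 dp [-0.1859 -0.0075 -0.2329] | 0.298
```

apply_moves(deltas=[{"dp": [-0.03,0,-0.039],"roll": 0,"grip": 0.05},{"dp": [-0.03,0,-0.039],"roll": 0,"grip": 0.05},{"dp": [-0.03,0,-0.039],"roll": 0,"grip": 0.05},{"dp": [-0.03,0,-0.039],"roll": 0,"grip": 0.05},{"dp": [-0.03,0,-0.039],"roll": 0,"grip": 0.05},{"dp": [-0.03,0,-0.039],"roll": 0,"grip": 0.05},{"dp": [0,0,0],"roll": 0,"grip": 0.05},{"dp": [0,0,0],"roll": 0,"grip": 0.05}])

```text
time_s: 36.08
ee_pos: [0.3968, -0.0251, 0.2085]
eef_rot: [-1.569, 0.0, -1.915]
force: [0.5, -0.7, 0.1]
grip_width: 0.0449
```

Run:
```python
from h import *
np.set_printoptions(precision=4,suppress=True)
def blob(im,x0,y0,x1,y1,th):
    g=im.min(2).astype(float)[y0:y1,x0:x1]; w=np.clip(g-th,0,None)
    yy,xx=np.mgrid[y0:y1,x0:x1]; return np.array([(xx*w).sum(),(yy*w).sum()])/w.sum()
a=snap('side','s7.png'); b=snap('top','t7.png')
a0=cv2.imread('pics/side0.png'); b0=cv2.imread('pics/top0.png')
for t,k in(('before',a0),('after',a)): print(t,'knob top side',blob(k,365,262,378,274,100))
for t,k in(('before',b0),('after',b)): print(t,'knob top top',blob(k,405,191,416,202,110))
W=np.zeros((600,800,3),np.uint8)
W[:,:400]=cv2.resize(a[230:320,335:395],(400,600),interpolation=cv2.INTER_CUBIC)
W[:300,400:]=cv2.resize(b[175:235,390:470],(400,300),interpolation=cv2.INTER_CUBIC)
W[300:,400:]=cv2.resize(b[165:270,160:300],(400,300),interpolation=cv2.INTER_CUBIC)
cv2.imwrite('pics/c10.png',W)
m=((a.min(2)>95)).astype(np.uint8); m[:276]=0;m[304:]=0;m[:,:352]=0;m[:,393:]=0
for d in(0,-2.5): print(d,proj('side',[.5544,-.2748,.071+d/1e3]))
```

```text
before knob top side [371.3959 267.7363]
after knob top side [370.9341 267.5056]
before knob top top [410.1728 195.8927]
after knob top top [411.6214 196.5169]
0 [371.3158 267.969 ]
-2.5 [371.2167 268.7082]
```

View pics/c10.png

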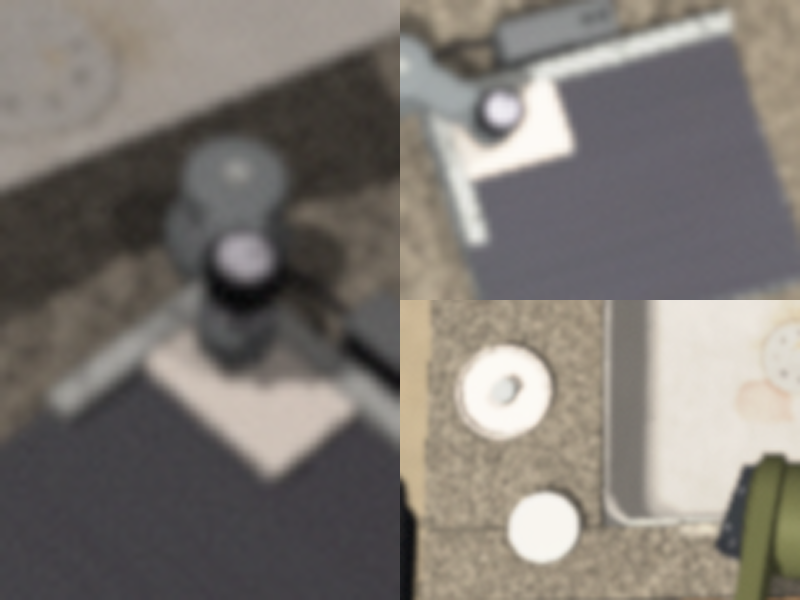

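The final pictures show:
- **Plate:** it lies in the corner against both fences, with its free corner at (270,480) in the side crop.
- **Knob and gauge:** undisturbed.
- **Disc:** it sits in the dish at (505,388) in the lower-right crop.
- **Petri:** unmoved.

The arm is clear, so I'm handing in.

```bash
python3 -c "
from h import *
rel([.4,0,.2]); print(ctrl.hand_in())"
```

```text
t 36.175 pos [ 0.3968 -0.0255  0.2078] rot [-1.57  -0.    -1.916] q [-0.16 -0.04  1.93 -0.    1.26  1.76] F [ 0.6 -0.4  0.1] w 0.0446 dp [-0.0251  0.0078 -0.0056] | 0.027
the job is handed in; nothing more can be done
None
```

The job is handed in at about 36 s of the 72 s allowed; the ratchet slip and spindle grip are worked out rather than measured.

- **Disc:** it went back into its dish. The last picture shows it lying near the centre of the dish floor.
- **Plate:** I slid it in square and pressed it against both fences, with about 9 N at the left fence and 6–8 N at the far fence. Its visible corners matched the calculated home position within about 1–1.5 px.
- **Knob:** I turned it 3.3 rad clockwise and let go. The spindle needs at most about 2.43 rad to reach the plate, so the slip should be about 0.9 to 1.6 rad, more than the eighth of a turn (0.79 rad) asked for.
- **Last checks:** the arm is clear of everything, and the petri dish has not moved. I did not measure the other bystanders after the moves; nothing in the forces or pictures suggested contact.
- **Checks that did not help:** the moment reading was too noisy (about ±0.05 N m) to show the ratchet slipping at 0.035 N m. The knob showed no clear drop in the side view, and the top-view check was spoiled by the white plate in the background.

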